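# Set a gear housing on an uncounted pile of boards

### The job

Set the loose cast gear housing on the pile of plywood boards for packing: upright on its round foot, in the middle of the pile and square with the boards, facing any of the four ways. Nobody has counted the boards, so lower it gently until you feel it touch the pile, and only then let go; do not drop it or press hard. Leave the finished gear unit standing where it is.

Things in the scene. Friction and masses are not known exactly. Their poses are not given: they have to be found in the camera images.
- gear_housing: The loose gear housing: light grey cast block with a black cap, 84 (x) by 70 (y) by 89 mm high, about 0.6 kg, upright on the worktop. Origin on its underside, z up. Grasp it from above across its two flat sides, 65 mm apart (facing its +y and -y, 10 to 70 mm above the underside, x from -25 to 40 mm), at x = 7 mm, about 50 mm above the underside. A round bolted flange is on the -x face.
- housing_foot (a point): Centre of the underside of the gear housing's round foot (58 mm in diameter); it lies at x = +7 mm, y = 0, z = 0 in the housing's frame, midway between the flat sides; axes as the housing's.
- board_stand: Low grey steel tray, 150 mm square, 12 mm rim, fixed; a pile of pale plywood boards, 120 mm square, lies in its middle. Origin: centre of its underside, on the worktop, below the pile's middle; x, y along the edges, z up. The pile's flat, rigid top is somewhere 25 to 90 mm above the worktop. A like tray on the housing's other side holds dark steel plates: not the pile meant.
- gear_unit: The finished gear unit, to be left alone: a like grey housing already screwed on a black cylinder, 86 by 75 mm and 234 mm high, standing farther back. Origin: centre of its underside.
Things that resemble listed ones, but are neither listed nor needed, are in the scene too. There is more than one size of the gear_housing; the one meant has the size given above.

How it is judged:
By the outcome, as a careful person would: the job done as asked, in the order asked, and still so for the second after the job is handed in, with the robot touching nothing.
It also fails if it takes over 38 s, if anything falls off the work surface, if the arm or the gripper's body presses on something with over 40 N, if the wrist force passes 120 N, or if a joint passes its speed limit or range.

### The arm

A 6-joint arm with a two-finger parallel gripper is mounted at the origin on a cart in front of the work surface, level with it; the furniture and walls round the work are solid. World frame = base frame: x ahead of the robot, y to its left, z up, the work surface at z = 0. Lengths are in mm, angles in rad, forces in N, time in s.
With the tool pointing down it reaches from about 275 to 750 mm from the base axis. Payload 10.2 kg.
Tool frame: the origin (TCP) lies between the finger pads; the fingertips stand 17 mm ahead of it and the grasp point (between the pads) lies 2 mm behind it (tips_ahead is the distance from the TCP to the fingertips, in mm); z points along the fingers, y is the line along which they close (so a half turn about z gives the same grasp; the last joint's range is limited). The gripper opens to 85 mm and grips with 20 to 120 N. Pads are 22 mm wide; open, the fingers measure 114 mm over their backs; the gripper's body (76 mm by 85 mm) begins 54 mm behind the grasp point. The pads swing forward as they close: fully open they stand 13 mm farther back than shut.
Start: joints at [0.928, 0.313, 1.498, -0, 1.331, -0.223], TCP at [213.991, 479.415, 212.594] pointing down, gripper open.
Joint ranges: [-2.94, 2.94], [-0.97, 2.17], [0.19, 2.56], [-1.23, 4.37], [0.02, 3.11], [-2.88, 2.88]. Speed limits (rad/s): [2.39, 2.39, 3.01, 3.14, 3.14, 3.14].

### API

Orientations are given as a unit quaternion [w, x, y, z].
In Python, from rig import sense, capture, finish_job, boxes_of, tips_ahead gives the robot as it stands.
- The arm moves only by the tool drive_tool, never from a script. Its argument "commands" is text: rows parted by semicolons, each of 7 numbers parted by spaces: the shift along the world's x, y, z in units of 0.1 m (1.0 is 0.1 m), then the turn, a rotation vector about the world's x, y, z in units of pi/4 rad (1.0 is pi/4 rad), then the opening in per cent of the stroke, from 0 (shut) to 100 (fully open). A call has 1 to 20 rows; each row shifts and turns the commanded pose from where the row before left it; what a row does not reach is not made up. A row lasts 1/12 s, in which the tool goes at most 41.7 mm and 7.16 degrees, less where a joint would pass 70% of its speed; a pose out of reach is approached as far as the arm can. A call with a number of a shift or a turn outside -1 to 1 is refused whole. A call with a gripper value outside its range is refused whole. The fingers move at their own pace and stop on an object; "force" is the grip in N (left out, the last holds). Time passes only in rows, so rows that do not move let the fingers close. It gives the time, the measured TCP pose, the force, the opening and the grip force at its end, in the units of the state.
- sense(): the state, without advancing time (a new reading comes with each control period).
- capture(name): name is "side" or "top"; returns a dict with "pixels" (384x512x3 uint8, blue, green, red), "fov_y" (degrees; the focal length in pixels is half the picture's height over the tangent of half this angle, whatever the lens; pixels are square), "cx", "cy" (the principal point, pixels), "position" and "attitude" of the camera in the world. Camera axes: x right, y down, z forward; pixel columns grow to the right and rows downward; lengths in mm; the calibration is good to about 2 mm. A picture is of the moment at which its call begins. There is no depth.
- finish_job(): hands the job in; it is judged then, once.
Trained networks look in a picture, given as the dict that the camera call returned (one of the last four; its "shot" number tells which), for a name from the list of things; names that differ only in an ending like _2 or _b are one class to them, and where a whole thing is asked for, a point or a joint stands for the part that bears it (a point fixed in the world has none). Each returns a list of dicts, best first, with "confidence" (0 to 1); they miss things now and then, are a little off and sometimes report something else, mostly with a low value. They report only what shows in the picture. A call takes as long as a camera call. They do not tell look-alikes from the thing itself.
- boxes_of(picture, name): "position" ([column, row] in pixels, amid what is visible of it).
The state is a dict: "time_s": time; "joints": joint angles; "dq": joint speeds; "tau": joint torques, N m; "eef_pos": TCP position; "ee_rot": TCP orientation; "force": force on the tool from outside, world axes, zero at the start; "wrist_torque": the same for the moment, N m; "grip_width": opening from 0.0 (shut) to 1.0 (fully open); "grip_force": force on a finger pad.
Only numpy, scipy, OpenCV 4.12 (cv2) and the standard library are available. Lean on these libraries where they do the work, as an engineer would, in place of code of your own. Each camera call takes 0.05 s, during which the arm holds its last target. There are 200 camera calls.

## Working session

There is one attempt and no reset: what is moved stays moved. The work goes in short steps, Python scripts to look and compute and a tool call to move; the robot and the scene stay as the last step left them, time stands still between calls to the robot, and variables do not carry over. Pictures are saved under pics/ and viewed, at most 10 in all, crops included, and the job is handed in when it is done.

Besides the shell and the picture viewer there is one more tool, called after "Emit:" as name(argument=value, ...) on one line, values as JSON. drive_tool: Moves the arm, as the interface text tells. Shifts and turns lie within -1 to 1; 1 stands for 0.1 m of shift or pi/4 rad of turn. Its arguments: {"type":"object","properties":{"commands":{"type":"string"},"force":{"type":"number"}},"required":["commands"]}

```bash
mkdir -p pics; cat > h.py <<'E'
import numpy as np, cv2
from scipy.spatial.transform import Rotation as R
def cam(p):
    q=np.array(p["attitude"],float)
    M=q if q.shape==(3,3) else R.from_quat(q[[1,2,3,0]]).as_matrix()
    f=192/np.tan(np.radians(p["fov_y"])/2)
    return M,np.array(p["position"],float),f
def ray(p,uv):
    M,c,f=cam(p); d=M@np.array([(uv[0]-p["cx"])/f,(uv[1]-p["cy"])/f,1.]); return c,d/np.linalg.norm(d)
def at_z(p,uv,z):
    c,d=ray(p,uv); return c+d*(z-c[2])/d[2]
def proj(p,X):
    M,c,f=cam(p); v=(np.atleast_2d(X)-c)@M; return v[:,:2]/v[:,2:]*f+[p["cx"],p["cy"]]
def tri(pa,a,pb,b):
    c1,d1=ray(pa,a);c2,d2=ray(pb,b)
    s=np.linalg.lstsq(np.c_[d1,-d2],c2-c1,rcond=None)[0]
    x,y=c1+s[0]*d1,c2+s[1]*d2; return (x+y)/2,np.linalg.norm(x-y)
E
python3 - <<'E'
from rig import *; from h import *; import pickle
print(sense())
P={}
for n in("side","top"):
    p=capture(n);P[n]=p;cv2.imwrite(f"pics/{n}0.png",p["pixels"])
    print(n,{k:v for k,v in p.items() if k!="pixels"})
    for t in("gear_housing","board_stand","gear_unit","housing_foot"):
        print(t,[(np.round(b["position"]).tolist(),round(b["confidence"],2)) for b in boxes_of(p,t)])
pickle.dump(P,open("p0.pkl","wb"))
E
```

```text
{'time_s': 0.0, 'joints': array([ 9.27585456e-01,  3.13416966e-01,  1.49845944e+00,  2.45627899e-05,
        1.33101609e+00, -2.23394631e-01]), 'dq': array([-1.39277903e-03, -4.55993737e-05,  1.01560045e-03,  2.37160393e-04,
        2.09240617e-03, -1.08202293e-04]), 'tau': array([-2.41716014e-03, -4.12272227e+01, -2.59735876e+01, -3.80715319e-04,
        4.29184962e-03,  7.31015717e-06]), 'eef_pos': array([213.80856702, 479.16981376, 212.04358751]), 'ee_rot': array([-2.83708389e-04,  2.08372854e-01,  9.78049248e-01, -5.84849363e-04]), 'force': array([ 0.26507999, -0.51883653,  0.20096778]), 'wrist_torque': array([0.05728757, 0.03053965, 0.02354674]), 'grip_force': 0.0, 'grip_width': 1.0007664004197812}
side {'fov_y': 50.23496113476609, 'cx': 262.62932188579197, 'cy': 194.41668948698896, 'position': array([  550.39093389, -1066.82999079,   689.43869773]), 'attitude': array([-0.46618782,  0.88410858, -0.03163791,  0.00446993]), 'shot': 1}
gear_housing [([245.0, 174.0], 0.85), ([280.0, 202.0], 0.85), ([184.0, 287.0], 0.81)]
board_stand [([240.0, 138.0], 0.96)]
gear_unit [([297.0, 130.0], 0.86)]
housing_foot [([247.0, 174.0], 0.98), ([280.0, 198.0], 0.85), ([187.0, 288.0], 0.56)]
top {'fov_y': 57.02513473347746, 'cx': 253.8520658521786, 'cy': 186.68764748552908, 'position': array([ 472.94990624,  -89.43054248, 1093.40846746]), 'attitude': array([-0.0327057 ,  0.70932997, -0.70296703,  0.040233  ]), 'shot': 2}
gear_housing [([383.0, 244.0], 0.83), ([267.0, 166.0], 0.75), ([230.0, 199.0], 0.6)]
board_stand [([132.0, 200.0], 0.9)]
gear_unit [([198.0, 128.0], 0.77)]
housing_foot [([384.0, 246.0], 0.98), ([260.0, 169.0], 0.77), ([222.0, 201.0], 0.58)]
```

View pics/side0.png

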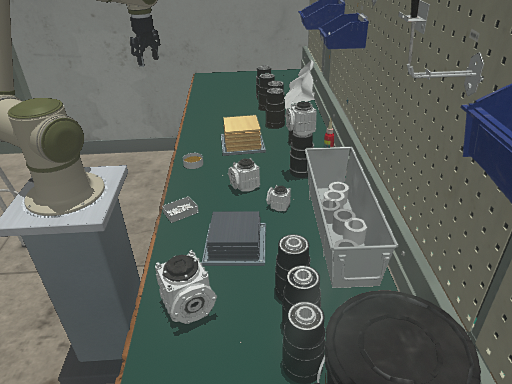

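View pics/top0.png

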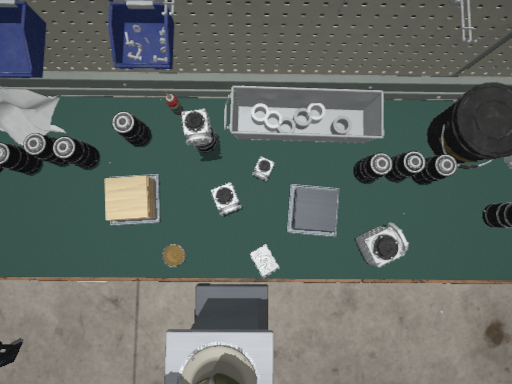

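Side view: pile (241,135), dark plates (235,232), housings at (245,175) medium, (280,198) small, (185,287) large. Top view: pile (132,198), medium housing (225,197), unit (198,128). I'll enlarge the medium housing and the pile to measure them.

```bash
python3 - <<'E'
from h import *; import pickle
P=pickle.load(open("p0.pkl","rb"))
def crop(n,x,y,w,h,s): return cv2.resize(P[n]["pixels"][y:y+h,x:x+w],None,fx=s,fy=s,interpolation=cv2.INTER_CUBIC)
a=np.vstack([np.hstack([crop("top",100,165,64,64,4.6875),crop("top",205,172,40,48,6.25)[:300]]),np.hstack([crop("side",215,110,54,50,6)[:300,:300],crop("side",224,152,42,50,6)[:300,:250]])])
for k in range(0,a.shape[1],50): cv2.line(a,(k,0),(k,5),(0,0,255));
cv2.imwrite("pics/c1.png",a);print(a.shape)
T,S=P["top"],P["side"]
for nm,a_,b_ in(("mid",(225,197),(245,174)),("small",(263,167),(280,200)),("big",(385,245),(185,285)),("unit",(198,128),(300,118))):
    print(nm,tri(T,a_,S,b_))
E
```

```text
(600, 550, 3)
mid (array([548.32132545, -14.82423021,  45.56317566]), np.float64(3.195545593102649))
small (array([ 643.1070545 , -127.88549581,   23.45563124]), np.float64(3.1270866651439677))
big (array([ 414.63664721, -477.19225128,   72.62375589]), np.float64(0.732700011263853))
unit (array([718.04834459,  48.3257311 , 190.55155436]), np.float64(1.8508708924367867))
```

View pics/c1.png

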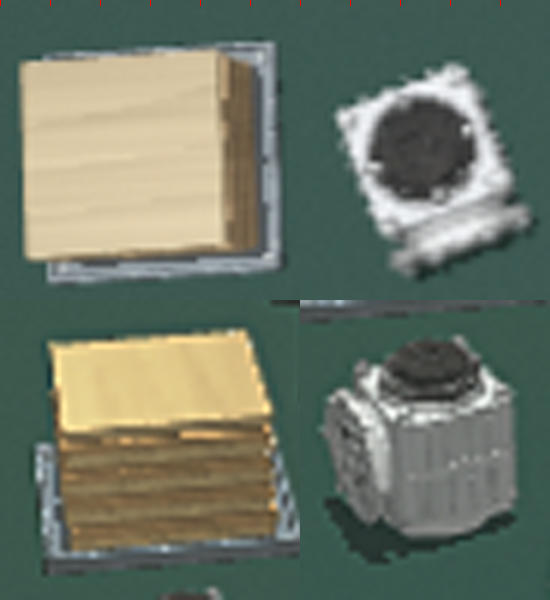

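```bash
cat > m.py <<'E'
from h import *; import pickle
P=pickle.load(open("p0.pkl","rb"));T,S=P["top"],P["side"]
t=lambda x,y:(100+x/4.6875-.4,165+y/4.6875-.4); s=lambda x,y:(215+x/6-.4,110+(y-300)/6-.4)
C=[]
for a,b in(((27,258),(50,342)),((22,62),(245,332)),((220,50),(272,418)),((225,248),(60,432))):
    X,e=tri(T,t(*a),S,s(*b));C.append(X);print(X.round(1),round(e,1))
C=np.array(C);print("pile",C.mean(0))
for i in range(4):
    d=C[(i+1)%4]-C[i];print(np.linalg.norm(d[:2]),np.degrees(np.arctan2(d[1],d[0])))
# tray outer corners on ground rim 12: TR,BR,BL
for u in((275,42),(280,268),(48,280)): print("tray",at_z(T,t(*u),12).round(1))
tt=lambda x,y:(205+(x-300)/6.25-.4,172+y/6.25-.4); ss=lambda x,y:(224+(x-300)/6-.4,152+(y-300)/6-.4)
print("cap",tri(T,tt(424,147),S,ss(432,356)))
print("flat corners z~72:",[at_z(T,tt(*u),72).round(1) for u in((340,115),(458,68),(510,190),(398,225))])
print("flange ends z45",[at_z(T,tt(*u),45).round(1) for u in((395,265),(525,212))])
# model wireframe
E
python3 m.py
```

```text
[478.5 317.8  88.7] 2.5
[596.9 328.4  85.2] 3.8
[606.2 208.6  84.1] 2.6
[485.8 200.5  85.2] 1.8
pile [541.86211017 263.80570985  85.78844458]
118.90809713056878 5.091921702653768
120.16025926925342 -85.56451111213357
120.64145775735881 -176.15198436773753
117.5738122270647 93.59004854943163
tray [622.8 194.2  12. ]
tray [475.2 185.6  12. ]
tray [466.2 334.8  12. ]
cap (array([551.23072537, -16.34440936,  91.21083186]), np.float64(1.349520571095879))
flat corners z~72: [array([567.9,  24.3,  72. ]), array([590.4, -30.1,  72. ]), array([533.8, -55. ,  72. ]), array([517.2,  -3.5,  72. ])]
flange ends z45 [array([ 4.995e+02, -2.000e-01,  4.500e+01]), array([525.1, -61.3,  45. ])]
```

Emit:
drive_tool(commands="0.1 -0.15 0 0 0 0.06 100; 0.19 -0.28 0 0 0 0.06 100; 0.19 -0.28 0 0 0 0.06 100; 0.19 -0.28 0 0 0 0.06 100; 0.19 -0.28 0 0 0 0.06 100; 0.19 -0.28 0 0 0 0.06 100; 0.19 -0.28 0 0 0 0.06 100; 0.19 -0.28 0 0 0 0.06 100; 0.19 -0.28 0 0 0 0.06 100; 0.19 -0.28 0 0 0 0.06 100; 0.19 -0.28 0 0 0 0.06 100; 0.19 -0.28 0 0 0 0.06 100; 0.19 -0.28 0 0 0 0.06 100; 0.19 -0.28 0 0 0 0.06 100; 0.19 -0.28 0 0 0 0.06 100; 0.19 -0.28 0 0 0 0.06 100; 0.19 -0.28 0 0 0 0.04 100; 0.19 -0.28 0 0 0 0.02 100; 0.1 -0.15 0 0 0 0 100; 0 0 0 0 0 0 100", force=50)

```text
time_s: 2.17
eef_pos: [558.2, -29.6, 211.9]
ee_rot: [-0.0, -0.188, 0.982, -0.0]
force: [0.3, 0.8, -0.4]
grip_width: 0.999
grip_force: 0.0
```

Emit:
drive_tool(commands="-0.04 0.07 0 0 0 0.03 100; -0.03 0.063 0 0 0 0 100; 0 0 -0.1 0 0 0 100; 0 0 -0.2 0 0 0 100; 0 0 -0.2 0 0 0 100; 0 0 -0.2 0 0 0 100; 0 0 -0.2 0 0 0 100; 0 0 -0.1 0 0 0 100; 0 0 -0.05 0 0 0 100; 0 0 0 0 0 0 100")

```text
time_s: 3.0
eef_pos: [549.5, -12.7, 107.0]
ee_rot: [-0.001, -0.201, 0.979, 0.0]
force: [-0.1, 0.1, -0.4]
grip_width: 0.999
grip_force: 0.0
```

```bash
python3 - <<'E'
from rig import *; from h import *
print(tips_ahead if not callable(tips_ahead) else tips_ahead())
o=[]
for n,x,y in(("side",205,120),("top",190,160)):
    p=capture(n); o.append(cv2.resize(p["pixels"][y:y+80,x:x+80],(400,400),interpolation=cv2.INTER_CUBIC))
cv2.imwrite("pics/c2.png",np.hstack(o))
E
```

```text
17.0
```

View pics/c2.png

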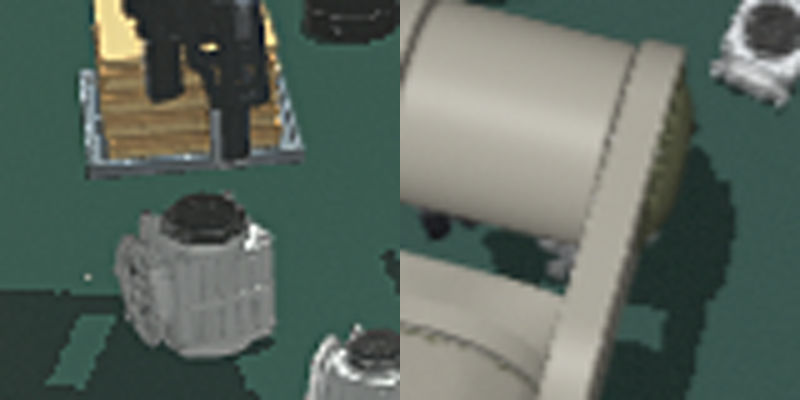

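```bash
python3 - <<'E'
from rig import *; from h import *; import pickle
s=sense();print(s["eef_pos"],s["time_s"],s["force"])
P=pickle.load(open("p0.pkl","rb"));S=P["side"]
e=s["eef_pos"]; q=s["ee_rot"]; r=R.from_quat(q[[1,2,3,0]]).as_matrix()
for nm,X in(("tcp",e),("tip1",e+r@[0,50,4]),("tip2",e+r@[0,-50,4]),("cap",[551.2,-16.3,90])):
    print(nm,(proj(S,X)-[205,120])*5)
E
```

```text
[550.39578434 -13.10911395 108.49600905] 3.1 [-0.39408763 -0.18558052  0.1059612 ]
tcp [[201.23824081 176.06897786]]
tip1 [[166.997208   146.65492666]]
tip2 [[238.33263144 219.75578439]]
cap [[204.17450645 206.26047652]]
```

```bash
python3 - <<'E'
from rig import *; from h import *; import pickle
P=pickle.load(open("p0.pkl","rb"));S=P["side"];T=P["top"]
e=np.array([213.8,479.2,212]); r=R.from_quat([.20837,.97805,-.00058,-.00028]).as_matrix()
for nm,X in(("tcp",e),("tip1",e+r@[0,50,4]),("tip2",e+r@[0,-50,4])): print(nm,proj(S,X),proj(T,X))
p=capture("side")
a=cv2.resize(S["pixels"][0:90,100:190],(400,400),interpolation=cv2.INTER_CUBIC)
b=cv2.resize(p["pixels"][100:200,195:295],(400,400),interpolation=cv2.INTER_CUBIC)
cv2.imwrite("pics/c3.png",np.hstack([a,b]))
E
```

```text
tcp [[150.69285599  71.43882873]] [[ 10.79558036 330.33048622]]
tip1 [[158.1953148   68.51862739]] [[ -6.51278603 320.93530391]]
tip2 [[143.18859085  76.68889095]] [[ 30.42435822 338.75976936]]
```

View pics/c3.png

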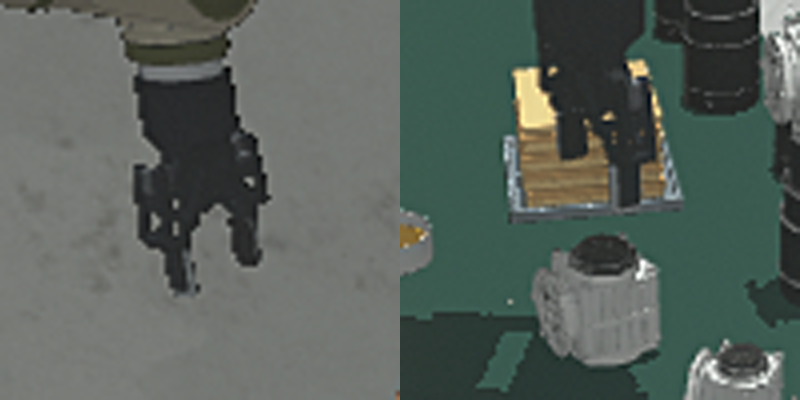

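Tip projections appear ~10 px below the seen tips (about 35–40 mm in height), so I'll descend in stages and look.

Emit:
drive_tool(commands="0 0 -0.05 0 0 0 100; 0 0 -0.05 0 0 0 100; 0 0 -0.05 0 0 0 100; 0 0 -0.05 0 0 0 100; 0 0 -0.03 0 0 0 100; 0 0 -0.02 0 0 0 100; 0 0 0 0 0 0 100; 0 0 0 0 0 0 100")

```text
time_s: 3.82
eef_pos: [550.0, -13.3, 82.6]
ee_rot: [0.0, -0.201, 0.98, 0.0]
force: [-0.8, -0.4, -0.1]
grip_width: 1.001
grip_force: 0.0
```

```bash
python3 - <<'E'
from rig import *; from h import *
s=sense();e=s["eef_pos"]; q=s["ee_rot"]; r=R.from_quat(q[[1,2,3,0]]).as_matrix()
p=capture("side");t=capture("top")
for nm,X in(("tcp",e),("tip1",e+r@[0,50,4]),("tip2",e+r@[0,-50,4])): print(nm,(proj(p,X)-[205,110])*5, proj(t,X))
b=cv2.resize(p["pixels"][110:200,205:285],None,fx=5,fy=5,interpolation=cv2.INTER_CUBIC)
b=np.hstack([b,cv2.resize(t["pixels"][150:240,185:255],None,fx=5,fy=5)])
cv2.imwrite("pics/c4.png",b); print(e,s["joints"])
E
```

```text
tcp [[202.63436792 264.71446201]] [[223.58469654 195.99943418]]
tip1 [[168.76182821 234.3492868 ]] [[207.53882512 202.80465335]]
tip2 [[239.27501735 309.08530736]] [[239.75739829 189.44053548]]
[550.03646287 -13.27520186  82.59430384] [-2.37127800e-01  5.01345569e-01  1.58405043e+00  2.65082616e-05
  1.05619396e+00 -2.21282379e+00]
```

View pics/c4.png

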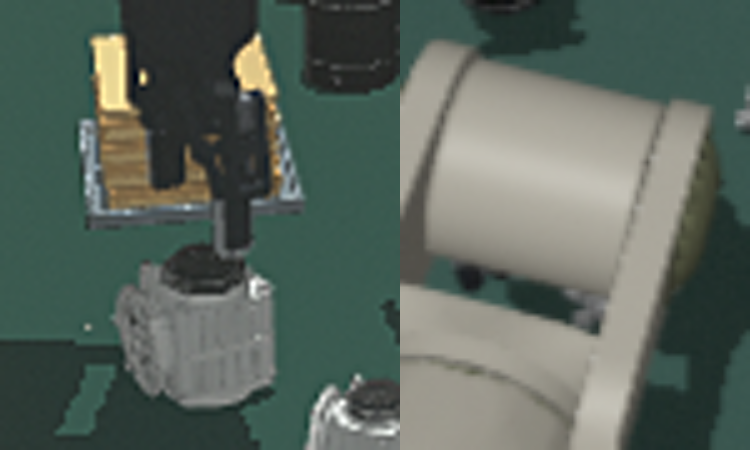

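Emit:
drive_tool(commands="0 0 -0.04 0 0 0 100; 0 0 -0.06 0 0 0 100; 0 0 -0.06 0 0 0 100; 0 0 -0.06 0 0 0 100; 0 0 -0.05 0 0 0 100; 0 0 -0.03 0 0 0 100; 0 0 -0.02 0 0 0 100; 0 0 0 0 0 0 100; 0 0 0 0 0 0 100")

```text
time_s: 4.67
eef_pos: [550.1, -13.3, 50.7]
ee_rot: [0.0, -0.201, 0.98, -0.0]
force: [0.3, 0.9, 0.7]
grip_width: 0.998
grip_force: 0.0
```

```bash
python3 - <<'E'
from rig import *; from h import *
s=sense();e=s["eef_pos"]; q=s["ee_rot"]; r=R.from_quat(q[[1,2,3,0]]).as_matrix()
p=capture("side")
for nm,X in(("tcp",e),("tip1",e+r@[0,50,4]),("tip2",e+r@[0,-50,4])): print(nm,(proj(p,X)-[205,110])*5)
b=cv2.resize(p["pixels"][110:200,205:285],None,fx=6,fy=6,interpolation=cv2.INTER_CUBIC)
cv2.imwrite("pics/c5.png",b); print(e,s["joints"])
E
```

```text
tcp [[205.1323972  310.90084079]]
tip1 [[171.66305521 279.54493711]]
tip2 [[241.29640628 355.93875606]]
[550.09219523 -13.3154133   50.67531868] [-2.37148861e-01  5.45551279e-01  1.60960151e+00 -3.65172857e-05
  9.86232446e-01 -2.21284024e+00]
```

View pics/c5.png

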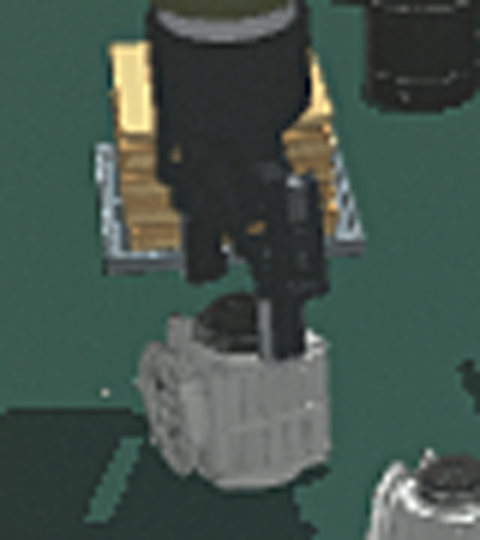

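Front finger tip at (280,360) of the crop only just overlaps the top of the housing wall, far tip at (205,280) still above the cap; so the gripper is really higher than needed. I'll go further down carefully.

Emit:
drive_tool(commands="0 0 -0.03 0 0 0 100; 0 0 -0.03 0 0 0 100; 0 0 -0.03 0 0 0 100; 0 0 -0.02 0 0 0 100; 0 0 -0.01 0 0 0 100; 0 0 0 0 0 0 100; 0 0 0 0 0 0 100")

```text
time_s: 5.3
eef_pos: [550.0, -13.3, 38.6]
ee_rot: [-0.0, -0.201, 0.98, -0.0]
force: [0.5, -0.9, 1.2]
grip_width: 1.0
grip_force: 0.0
```

```bash
python3 - <<'E'
from rig import *; from h import *
s=sense();print(s["eef_pos"],s["force"],s["wrist_torque"])
p=capture("side");t=capture("top")
for n,k in((p,"gear_housing"),(t,"gear_housing")): print([(np.round(b["position"]).tolist(),round(b["confidence"],2)) for b in boxes_of(n,k)])
b=cv2.resize(p["pixels"][110:200,205:285],None,fx=6,fy=6,interpolation=cv2.INTER_LANCZOS4)
cv2.imwrite("pics/c6.png",b)
E
```

```text
[550.01453213 -13.29364713  38.5795795 ] [ 0.48904993 -0.8811057   1.15326497] [ 0.04249826 -0.04231025  0.05371831]
[([277.0, 200.0], 0.93), ([185.0, 288.0], 0.58), ([243.0, 178.0], 0.56)]
[([382.0, 243.0], 0.63), ([266.0, 164.0], 0.53)]
```

View pics/c6.png

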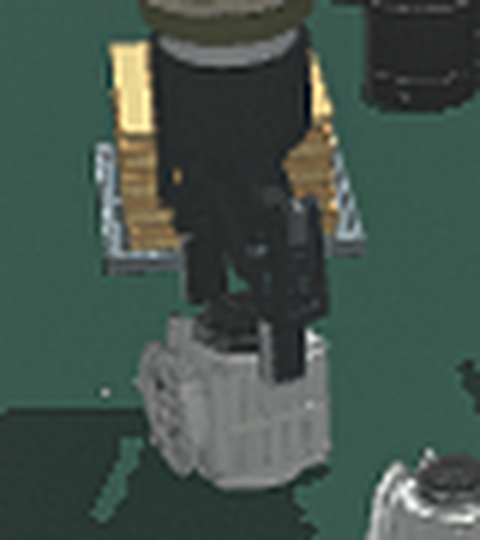

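Emit:
drive_tool(commands="0 0 -0.02 0 0 0 100; 0 0 -0.02 0 0 0 100; 0 0 -0.01 0 0 0 100; 0 0 -0.01 0 0 0 100; 0 0 0 0 0 0 100")

```text
time_s: 5.92
eef_pos: [549.9, -13.2, 32.3]
ee_rot: [-0.0, -0.201, 0.98, 0.0]
force: [0.1, -0.4, -0.9]
grip_width: 0.999
grip_force: 0.0
```

```bash
python3 - <<'E'
from rig import *; from h import *
import pickle
S=pickle.load(open("p0.pkl","rb"))["side"];T=pickle.load(open("p0.pkl","rb"))["top"]
print("base z0",proj(S,[[0,0,0],[0,0,100]]),proj(T,[[0,0,0],[0,0,100]]))
# start-picture gripper: dark pixels
g=T["pixels"][320:384,0:40].max(2); ys,xs=np.where(g<60); print("top dark",xs.min(),xs.max(),ys.min()+320,ys.max()+320)
for r in range(0,64,3): print("".join("#" if v<60 else "." for v in g[r]))
E
```

```text
base z0 [[ 66.26114816 193.11311434]
 [ 56.20430232 164.71291081]] [[217.91068254 384.92825666]
 [214.5191371  402.06179592]]
top dark 0 22 342 366
........................................
........................................
........................................
........................................
........................................
........................................
........................................
........................................
##........###..#######..................
####################....................
......#############.....................
##################......................
################........................
###############.........................
############............................
#####...................................
........................................
........................................
........................................
........................................
........................................
........................................
```

No contact; both views say the gripper is ~30–37 mm higher than reported. Going down further.

Emit:
drive_tool(commands="0 0 -0.02 0 0 0 100; 0 0 -0.02 0 0 0 100; 0 0 -0.02 0 0 0 100; 0 0 -0.02 0 0 0 100; 0 0 -0.02 0 0 0 100; 0 0 -0.02 0 0 0 100; 0 0 -0.01 0 0 0 100; 0 0 0 0 0 0 100")

```text
time_s: 6.58
eef_pos: [549.9, -13.3, 19.3]
ee_rot: [-0.0, -0.201, 0.98, 0.0]
force: [-0.4, -1.0, -0.1]
grip_width: 1.0
grip_force: 0.0
```

```bash
python3 - <<'E'
from rig import *; from h import *
s=sense();print(s["eef_pos"],s["force"],s["wrist_torque"],s["joints"])
p=capture("side")
b=cv2.resize(p["pixels"][120:200,215:275],None,fx=7,fy=7,interpolation=cv2.INTER_LANCZOS4)
cv2.imwrite("pics/c7.png",b)
E
```

```text
[549.87544643 -13.27588125  19.32194925] [-0.37310605 -0.98603581 -0.0936648 ] [ 0.00936865 -0.0119559  -0.0214388 ] [-2.37187103e-01  5.92828431e-01  1.62925588e+00 -1.28902050e-06
  9.19904306e-01 -2.21281244e+00]
```

View pics/c7.png

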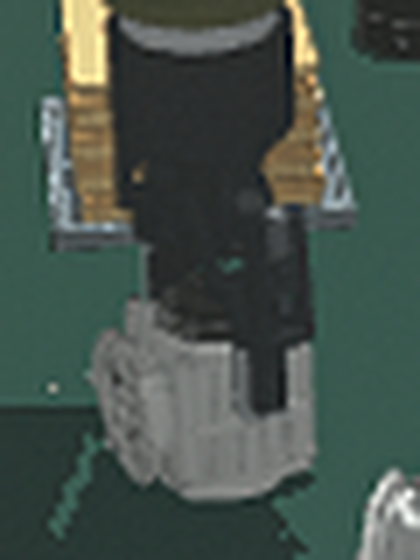

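Tip at crop (268,412): tip about 55 mm high, body well clear of the cap. Lower ~20 mm more, then close.

Emit:
drive_tool(commands="0 0 -0.02 0 0 0 100; 0 0 -0.03 0 0 0 100; 0 0 -0.03 0 0 0 100; 0 0 -0.03 0 0 0 100; 0 0 -0.03 0 0 0 100; 0 0 -0.03 0 0 0 100; 0 0 -0.02 0 0 0 100; 0 0 0 0 0 0 100")

```text
time_s: 7.3
eef_pos: [549.7, -13.2, 0.1]
ee_rot: [-0.0, -0.201, 0.98, 0.0]
force: [-0.2, -0.3, -0.3]
grip_width: 0.999
grip_force: 0.0
```

Emit:
drive_tool(commands="0 0 0 0 0 0 85; 0 0 0 0 0 0 75; 0 0 0 0 0 0 65; 0 0 0 0 0 0 55; 0 0 0 0 0 0 55; 0 0 0 0 0 0 55; 0 0 0 0 0 0 55", force=50)

```text
time_s: 7.88
eef_pos: [550.2, -13.3, 1.1]
ee_rot: [0.0, -0.201, 0.98, -0.0]
force: [-2.5, -0.1, 5.9]
grip_width: 0.759
grip_force: 56.6
```

Emit:
drive_tool(commands="0 0 0.02 0 0 0 55; 0 0 0.06 0 0 0 55; 0 0 0.12 0 0 0 55; 0 0 0.2 0 0 0 55; 0 0 0.2 0 0 0 55; 0 0 0.2 0 0 0 55; 0 0 0.2 0 0 0 55; 0 0 0.15 0 0 0 55; 0 0 0.1 0 0 0 55; 0 0 0 0 0 0 55; 0 0 0 0 0 0 55")

```text
time_s: 8.8
eef_pos: [549.6, -13.2, 125.0]
ee_rot: [-0.0, -0.201, 0.98, 0.0]
force: [-0.6, 0.4, -7.7]
grip_width: 0.754
grip_force: 57.7
```

```bash
python3 - <<'E'
from rig import *; from h import *
s=sense();print(s["eef_pos"],s["force"])
p=capture("side");t=capture("top")
for n in(p,t):
  for k in("gear_housing","housing_foot"): print(k,[(np.round(b["position"],1).tolist(),round(b["confidence"],2)) for b in boxes_of(n,k)])
cv2.imwrite("pics/lift.png",p["pixels"])
e=s["eef_pos"]
# project supposed foot (z= lift height) 
print(proj(p,[[e[0],e[1],125],[e[0],e[1],170]]))
E
```

```text
[549.60640754 -13.18703515 124.99212606] [-0.56991896  0.36146269 -7.70730752]
gear_housing [([237.6, 141.5], 0.68), ([277.8, 201.0], 0.67), ([184.9, 287.8], 0.56)]
housing_foot [([184.6, 288.7], 0.75), ([280.2, 196.3], 0.62), ([240.7, 139.4], 0.59)]
gear_housing [([265.9, 164.3], 0.84), ([220.1, 211.6], 0.62), ([381.7, 245.2], 0.56)]
housing_foot [([260.4, 172.0], 0.82), ([380.9, 247.4], 0.75)]
[[244.71663265 150.23742348]
 [243.98189584 136.18989631]]
```

Emit:
drive_tool(commands="0 0.1 0 0 0 -0.03 55; 0 0.2 0 0 0 -0.04 55; -0.01 0.25 0 0 0 -0.04 55; -0.01 0.25 0 0 0 -0.04 55; -0.01 0.25 0 0 0 -0.04 55; -0.01 0.25 0 0 0 -0.04 55; -0.01 0.25 0 0 0 -0.04 55; -0.01 0.25 0 0 0 -0.04 55; 0 0.25 0 0 0 -0.04 55; 0 0.25 0 0 0 -0.04 55; 0 0.25 0 0 0 -0.03 55; 0 0.15 0 0 0 -0.01 55; 0 0.07 0 0 0 0 55; 0 0 0 0 0 0 55; 0 0 0 0 0 0 55")

```text
time_s: 10.35
eef_pos: [543.9, 263.1, 125.2]
ee_rot: [-0.0, -0.034, 0.999, -0.0]
force: [0.6, 0.6, -7.0]
grip_width: 0.755
grip_force: 57.6
```

```bash
python3 - <<'E'
from rig import *; from h import *
s=sense();print(s["eef_pos"],s["force"],s["ee_rot"])
p=capture("side");t=capture("top")
q=s["ee_rot"];print("tooly",2*np.degrees(np.arctan2(q[2],q[1]))-90)
a=cv2.resize(p["pixels"][75:165,205:275],None,fx=6,fy=6,interpolation=cv2.INTER_LANCZOS4)
b=cv2.resize(t["pixels"][155:245,90:150],None,fx=6,fy=6,interpolation=cv2.INTER_LANCZOS4)
cv2.imwrite("pics/c8.png",np.hstack([a,b]))
E
```

```text
[543.90272734 263.11461201 125.21595235] [ 0.60785722  0.62449432 -7.02239912] [-3.40449108e-04 -3.37770249e-02  9.99429282e-01 -3.28115064e-04]
tooly 93.87129872838014
```

View pics/c8.png

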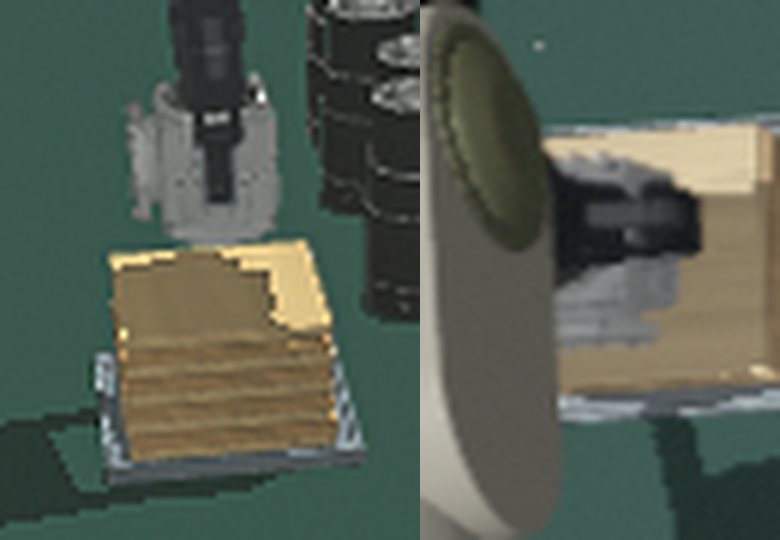

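Side crop: housing held upright (wall 160–278 columns, foot at row 238), pile top behind/below (near edge 120–330, row 335). Top crop: housing over the middle of the pile. Check numerically, no more views left.

```bash
python3 - <<'E'
from rig import *; from h import *
import pickle
P=pickle.load(open("p0.pkl","rb"));S,T=P["side"],P["top"]
a=np.radians(3.87);X=np.array([np.cos(a),np.sin(a),0]);Y=np.array([-np.sin(a),np.cos(a),0])
f=np.array([543.9,263.1,124])
w=lambda x,y,z:f+X*x+Y*y+[0,0,z]
print("side wall edges z40 L,R",(proj(S,[w(-32,-32.5,40),w(33,-32.5,40)])-[205,75])*6)
print("side flange outer x-49 z45",(proj(S,[w(-49,-35,45),w(-49,0,45)])-[205,75])*6)
print("foot near bottom",(proj(S,[w(0,-29,0)])-[205,75])*6)
print("top: +x edge z75; flange outer z45",((proj(T,[w(33,-25,72),w(-49,-30,45)])-[90,155])*6+[420,0]))
E
```

```text
side wall edges z40 L,R [[160.69236903 185.4833962 ]
 [277.19363197 177.3642764 ]]
side flange outer x-49 z45 [[129.65798867 180.77919197]
 [126.22835691 157.19567588]]
foot near bottom [[221.25047596 246.06820036]]
top: +x edge z75; flange outer z45 [[604.80240368 153.04052624]
 [642.94503457 347.50369986]]
```

Prediction and picture agree within a couple of mm. Lowering.

Emit:
drive_tool(commands="0 0.01 -0.05 0 0 0 55; 0 0 -0.06 0 0 0 55; 0 0 -0.06 0 0 0 55; 0 0 -0.05 0 0 0 55; 0 0 -0.02 0 0 0 55; 0 0 -0.01 0 0 0 55; 0 0 -0.01 0 0 0 55; 0 0 0 0 0 0 55")

```text
time_s: 11.12
eef_pos: [544.0, 264.7, 99.6]
ee_rot: [0.0, -0.034, 0.999, 0.0]
force: [-0.4, -0.3, -7.4]
grip_width: 0.757
grip_force: 57.6
```

Emit:
drive_tool(commands="0 0 -0.01 0 0 0 55; 0 0 -0.01 0 0 0 55; 0 0 -0.01 0 0 0 55; 0 0 0 0 0 0 55")

```text
time_s: 11.45
eef_pos: [543.9, 264.7, 96.4]
ee_rot: [-0.0, -0.034, 0.999, -0.0]
force: [-0.8, 0.4, -7.1]
grip_width: 0.759
grip_force: 57.6
```

Emit:
drive_tool(commands="0 0 -0.01 0 0 0 55; 0 0 -0.01 0 0 0 55; 0 0 0 0 0 0 55")

```text
time_s: 11.7
eef_pos: [543.9, 264.7, 94.4]
ee_rot: [-0.0, -0.034, 0.999, -0.0]
force: [0.3, 0.6, -6.2]
grip_width: 0.758
grip_force: 57.6
```

Emit:
drive_tool(commands="0 0 -0.01 0 0 0 55; 0 0 -0.01 0 0 0 55; 0 0 0 0 0 0 55")

```text
time_s: 11.95
eef_pos: [543.9, 264.7, 92.3]
ee_rot: [-0.0, -0.034, 0.999, -0.0]
force: [0.2, 0.1, -7.2]
grip_width: 0.763
grip_force: 57.6
```

Emit:
drive_tool(commands="0 0 -0.01 0 0 0 55; 0 0 -0.01 0 0 0 55; 0 0 0 0 0 0 55")

```text
time_s: 12.2
eef_pos: [543.9, 264.7, 90.4]
ee_rot: [-0.0, -0.034, 0.999, -0.0]
force: [-0.4, -0.1, -6.6]
grip_width: 0.755
grip_force: 57.6
```

Emit:
drive_tool(commands="0 0 -0.01 0 0 0 55; 0 0 -0.01 0 0 0 55; 0 0 0 0 0 0 55")

```text
time_s: 12.45
eef_pos: [543.9, 264.7, 88.3]
ee_rot: [-0.0, -0.034, 0.999, -0.0]
force: [0.2, -0.4, -6.4]
grip_width: 0.756
grip_force: 57.6
```

Emit:
drive_tool(commands="0 0 -0.01 0 0 0 55; 0 0 -0.005 0 0 0 55; 0 0 0 0 0 0 55")

```text
time_s: 12.7
eef_pos: [543.9, 264.7, 86.9]
ee_rot: [-0.0, -0.034, 0.999, -0.0]
force: [-0.0, -0.3, -6.7]
grip_width: 0.756
grip_force: 57.6
```

Emit:
drive_tool(commands="0 0 -0.01 0 0 0 55; 0 0 -0.005 0 0 0 55; 0 0 0 0 0 0 55")

```text
time_s: 12.95
eef_pos: [544.0, 264.7, 85.6]
ee_rot: [0.0, -0.034, 0.999, -0.0]
force: [0.0, 0.2, -5.1]
grip_width: 0.757
grip_force: 57.7
```

Emit:
drive_tool(commands="0 0 -0.005 0 0 0 55; 0 0 -0.005 0 0 0 55; 0 0 0 0 0 0 55")

```text
time_s: 13.2
eef_pos: [544.1, 264.8, 85.6]
ee_rot: [0.0, -0.034, 0.999, 0.0]
force: [-5.3, -2.2, 4.7]
grip_width: 0.76
grip_force: 58.8
```

Contact felt (force rose from −6.7 to +4.7 N, z stalled). Release gently.

Emit:
drive_tool(commands="0 0 0.005 0 0 0 55; 0 0 0 0 0 0 70; 0 0 0 0 0 0 76; 0 0 0 0 0 0 80; 0 0 0 0 0 0 86; 0 0 0 0 0 0 93; 0 0 0 0 0 0 100; 0 0 0 0 0 0 100; 0 0 0 0 0 0 100; 0 0 0 0 0 0 100", force=20)

```text
time_s: 14.03
eef_pos: [544.0, 264.7, 85.1]
ee_rot: [0.0, -0.034, 0.999, 0.0]
force: [-0.3, -0.5, 0.4]
grip_width: 0.996
grip_force: 0.0
```

Retreat straight up, then back toward the start to clear the views.

Emit:
drive_tool(commands="0 0 0.03 0 0 0 100; 0 0 0.08 0 0 0 100; 0 0 0.15 0 0 0 100; 0 0 0.2 0 0 0 100; 0 0 0.2 0 0 0 100; 0 0 0.2 0 0 0 100; 0 0 0.2 0 0 0 100; 0 0 0.15 0 0 0 100; 0 0 0 0 0 0 100; -0.15 0.1 0 0 0 0 100; -0.25 0.15 0 0 0 0 100; -0.3 0.2 0 0 0 0 100; -0.3 0.2 0 0 0 0 100; -0.3 0.2 0 0 0 0 100; -0.3 0.2 0 0 0 0 100; -0.3 0.2 0 0 0 0 100; -0.3 0.2 0 0 0 0 100; -0.3 0.2 0 0 0 0 100; -0.2 0.1 0 0 0 0 100; 0 0 0 0 0 0 100")

```text
time_s: 15.7
eef_pos: [270.4, 441.1, 205.9]
ee_rot: [-0.001, -0.036, 0.999, 0.0]
force: [-0.3, 0.7, 0.0]
grip_width: 0.999
grip_force: 0.0
```

```bash
python3 - <<'E'
from rig import *; from h import *
s=sense();print(s["eef_pos"],s["force"])
S=capture("side");T=capture("top")
for n in(S,T): print([(np.round(b["position"],1).tolist(),round(b["confidence"],2)) for b in boxes_of(n,"gear_housing")],[np.round(b["position"],1).tolist() for b in boxes_of(n,"gear_unit")])
# expected cap position
print("cap top expected",proj(S,[544,264,175]),proj(T,[544,264,175]))
# dark cap blob in both views
for n,p,(x,y) in(("S",S,proj(S,[544,264,175])[0]),("T",T,proj(T,[544,264,175])[0])):
    x0,y0=int(x)-16,int(y)-14; g=p["pixels"][y0:y0+28,x0:x0+32].max(2)
    m=(g<75).astype(np.uint8); k,l,st,c=cv2.connectedComponentsWithStats(m)
    i=1+st[1:,4].argmax(); print(n,st[i],c[i]+[x0,y0])
# segment grey housing on the pile in the top view
x,y=proj(T,[544,264,150])[0].astype(int); sub=T["pixels"][y-24:y+28,x-24:x+26]
hsv=cv2.cvtColor(sub,cv2.COLOR_BGR2HSV); m=((hsv[...,1]<45)).astype(np.uint8)
k,l,st,c=cv2.connectedComponentsWithStats(m); i=1+st[1:,4].argmax()
for r in l==i: print("".join("#" if v else "." for v in r))
print(x-24,y-24)
E
```

```text
[270.43485085 441.11091605 205.85008981] [-0.3431318   0.7372219   0.01767089]
[([238.1, 111.0], 0.9), ([279.3, 200.5], 0.89), ([184.8, 287.2], 0.79)] [[297.1, 130.8]]
[([120.8, 196.5], 0.86), ([380.5, 243.4], 0.76), ([267.8, 165.3], 0.66), ([200.8, 130.1], 0.36)] [[197.7, 128.6]]
cap top expected [[240.40872098  98.41824195]] [[113.97833075 194.59599296]]
S [11 13 12  8 53] [240.32075472 100.56603774]
T [ 10   6  19  17 219] [115.9543379  194.04109589]
..................................................
..................................................
..................................................
..................................................
..................................................
..................................................
..................................................
..................................................
..................................................
..................................................
..................................................
...........#..........##..##..##.##...............
...........#..#.##############
[... 1316 characters left out ...]
#####################.........
................#########################.........
................#########################.........
................########################..........
.................####...#####........##...........
..................................................
..................................................
..................................................
..................................................
..................................................
..................................................
..................................................
..................................................
..................................................
93 171
```

Cap seen within about 1–2 px of where an upright, centred housing should show in both views; the gear unit is unmoved.

```bash
python3 -c "
from rig import *
print(finish_job())"
```

```text
the job is handed in; nothing more can be done
None
```

The gear housing is standing upright on its foot on the plywood pile, in the middle to within a few millimetres and square with the boards; it was released only after contact was felt (about 11 N), the gear unit was left untouched, and the job was handed in at about 16 s.

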